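# Take the pressure off the print studio's bench roller press

### The arm

A 6-joint arm with a two-finger parallel gripper is mounted at the origin on the work surface. World frame = base frame: x ahead of the robot, y to its left, z up, the work surface at z = 0. Lengths are in m, angles in rad, forces in N, time in s.
With the tool pointing down it reaches from about 0.375 to 0.9 m from the base axis. Payload 3.1 kg.
Tool frame: the origin (TCP) lies midway between the tips of the shut fingers; the grasp point (between the pads) lies 19 mm behind it; z points along the fingers, y is the direction in which the jaws open and shut (so a half turn about z gives the same grasp; the last joint's range is limited). The gripper opens to 87 mm and grips with 3 to 60 N. Pads are 19 mm wide; open, the fingers measure 117 mm over their backs; the gripper's body (75 mm by 190 mm) begins 51 mm behind the grasp point.
Start: joints at [-1.514, 0.527, 1.433, -0, 1.181, -0.178], TCP at [0.145, -0.608, 0.223] pointing down, gripper open.
Joint ranges: [-3.08, 3.08], [-0.75, 2.2], [0.22, 2.44], [-1.43, 4.57], [0, 2.65], [-2.85, 2.85]. Speed limits (rad/s): [2.79, 2.79, 3.14, 3.14, 3.14, 3.14].

### API

Orientations are given as [roll, pitch, yaw] about the fixed x, y, z axes, in that order (R = Rz(yaw) Ry(pitch) Rx(roll)).
In Python, from bench import * gives the robot as it stands.
- The arm moves only by the shell command python3 -m inch 'ROWS'. ROWS is JSON, a list of rows, each a list of 5 numbers: the finger opening in m, from 0 to 0.087, then the shift along the tool's x, y, z in m, then the turn about the tool's z in rad. In form: [[gripper, x, y, z, yaw], ...]. A call has 1 to 5 rows; each row shifts and turns the commanded pose from where the row before left it, along the tool's axes as they then stand; what a row does not reach is not made up. A row lasts 1/8 s, in which the tool goes at most 62.5 mm and 10.7 degrees, less where a joint would pass 70% of its speed; a pose out of reach is approached as far as the arm can. A call is refused whole if a number of a shift passes 0.0625 or a number of a turn 0.188, either way. A call with a gripper value outside its range is refused whole. The fingers move at their own pace and stop on an object; the grip force is fixed at half the most. Time passes only in rows, so rows that do not move let the fingers close. It gives the time, the measured TCP pose, the force and the opening at its end, in the units of the state.
- observe(): the state, without advancing time (a new reading comes with each control period).
- snapshot(name): name is "scene" or "top"; returns the picture (420x560x3 uint8, blue, green, red); there is no depth.
- camera_info(name): a dict with "fov_y" (degrees; the focal length in pixels is half the picture's height over the tangent of half this angle, whatever the lens; pixels are square), "cx", "cy" (the principal point, pixels), "pose" (4x4, takes a point from camera to world coordinates). Camera axes: x right, y down, z forward; pixel columns grow to the right and rows downward; lengths in m; the calibration is good to about 2 mm. A picture is of the moment at which its call begins. camera_info takes no time and is no camera call.
- sign_off(): hands the job in, once; it reports no verdict.
Trained networks look in the newest picture that a camera, given by its name, has taken for a name from the list of things; names that differ only in an ending like _2 or _b are one class to them, and where a whole thing is asked for, a point or a joint stands for the part that bears it (a point fixed in the world has none). Each returns a list of dicts, best first, with "score" (0 to 1); they miss things now and then, are a little off and sometimes report something else, mostly with a low value. They report only what shows in the picture. A call takes as long as a camera call.
- outline_of(label, camera): "mask" (420x560 bool, what is visible of it) and "bbox" ([centre column, centre row, width, height] as shares, 0 to 1, of the picture: columns of its width, rows of its height, round what is visible of it).
- tip_of(label, camera): "centre" ([column, row] as shares, 0 to 1, of the picture: columns of its width, rows of its height: a listed point, or the origin of a listed thing).
The state is a dict: "time": time; "joints": joint angles; "dq": joint speeds; "tau": joint torques, N m; "ee_pos": TCP position; "eef_rot": TCP orientation; "wrist_force": force on the tool from outside, world axes, zero at the start; "wrist_torque": the same for the moment, N m; "finger_gap": opening from 0.0 (shut) to 1.0 (fully open).
Only numpy, scipy, OpenCV 4.12 (cv2) and the standard library are available. Lean on these libraries where they do the work, as an engineer would, in place of code of your own. Each camera call takes 0.05 s, during which the arm holds its last target.

### The job

Printing is over for the day, so take the pressure off the blue bench press: reach down through the two windows in its yellow guard and press both red release paddles, left and right, down until each lever rests on its stop, so that both pressure blocks come off the roller. Only the tips of the closed fingers fit in: do not touch the yellow guard or its clear screen, leave everything else on the bench where it is, and come out clear of the press.

Things in the scene. Friction and masses are not known exactly. Their poses are not given: they have to be found in the camera images.
- press: Blue motor-driven bench roller press for prints, 470 mm long (x), 560 mm wide (y), 285 mm high, fixed on the bench. Its origin is on the bench under the middle of the roller; its x points along the bed away from the robot, y to its left, z up. A steel roller of 90 mm diameter lies along y between two cheeks (80 mm deep in x, at y = -200 and +200 mm, tops with screws at 285 mm). A motor stands outside the right cheek, at most 170 mm high.
- guard: Yellow sheet-steel guard in front of the roller (same origin and axes as the press): two box-shaped housings, x from -235 to -50 mm, y from 135 to 265 mm either side, sheet 3 mm thick, flat top face 150 mm above the bench, each with one rectangular window with a black edge trim; between them a clear screen, 145 to 175 mm high. Not to be touched.
- window_left (a point): Centre of the left (+y of the press) guard window, at the level of the top face, 150 mm above the bench. The window measures 84 mm along the press's x and 74 mm along its y. It lies straight above the left paddle; its centre is 120 mm in front (-x) of the cheek.
- window_right (a point): Centre of the right (-y of the press) guard window; same size and height as the left one.
- paddle_left (a point): Middle of the upper face of the left red paddle, 36 mm (x) by 46 mm (y) by 8 mm, at the end of a steel lever that reaches towards the robot under the left window; the lever's pivot is 110 mm behind (+x), so the paddle moves almost straight down. Its upper face lies about 7 mm below the guard's top face when the lever is fully up and about 37 mm below it at the stop.
- paddle_right (a point): The same point of the right red paddle, under the right window.
- lever_left (a joint): Angle of the left release lever: 0 = fully up (pressure on), 0.274 rad = at its lower stop (the brass pressure block in that cheek lifted 8 mm off the roller's end). About 7 N on the paddle moves it; it stays where it is left.
- lever_right (a joint): Angle of the right release lever, likewise.
- lino_block: Grey lino printing block on wood, 90 x 140 x 22 mm, lying on the press bed behind the roller; bystander.
- ink_jar: Glass jar of ink, 60 mm diameter, 75 mm high; bystander on the bench left of the press.
- ink_tin: Aluminium ink tin with a blue label, 74 mm diameter, 60 mm high; bystander left of the press.
- mortar: Brass mortar with its pestle in it, 92 mm diameter, 140 mm high with the pestle; bystander left of the press.
- brayer: Ink roller with a wooden handle, 170 mm long and 112 mm wide, lying on the bench right of the press; bystander.
- brush_cup: Blue ceramic cup holding brushes, 80 mm diameter, 210 mm high with brushes; bystander right of the press.

How it is judged:
At the end, for the whole second after the job is handed in: Both release levers are down on their stops (within about 0.024 rad, 2.5 mm at the paddle) and stay there (value of joint each of lever_left, lever_right above 0.25 rad); the robot touches nothing.
It fails at once if the robot touches the yellow guard or its clear screen (more than 0.5 N) (contact force between any of the fingers, the arm and guard above 0.5 N).
It fails at once if something else on the bench is moved or lifted (more than 15 mm) (distance of any of lino_block, ink_jar, ink_tin, mortar, brayer, brush_cup from where it was at the start of the episode above 0.015 m).
It also fails if it takes over 45 s, if anything falls off the work surface, if the arm or the gripper's body presses on something with over 40 N, if the wrist force passes 120 N, or if a joint passes its speed limit or range.

## Working session

There is one attempt and no reset: what is moved stays moved. The work goes in short steps, Python scripts to look and compute and a shell command to move; the robot and the scene stay as the last step left them, time stands still between calls to the robot, and variables do not carry over. Pictures are saved under pics/ and viewed, and the job is handed in when it is done.

```bash
mkdir -p pics; ls; cat > h.py <<'E'
from bench import *
import numpy as np, cv2
from scipy.spatial.transform import Rotation as R
def ray(cam,px):
    c=camera_info(cam); f=210/np.tan(np.radians(c['fov_y'])/2)
    P=np.array(c['pose']); d=P[:3,:3]@np.array([(px[0]-c['cx'])/f,(px[1]-c['cy'])/f,1.]); return P[:3,3],d
def atz(cam,px,z):
    o,d=ray(cam,px); return o+d*(z-o[2])/d[2]
def proj(cam,p):
    c=camera_info(cam); f=210/np.tan(np.radians(c['fov_y'])/2)
    q=np.linalg.inv(np.array(c['pose']))@np.append(p,1); return np.array([c['cx']+f*q[0]/q[2],c['cy']+f*q[1]/q[2]])
E
python3 - <<'E'
from h import *
for c in("scene","top"):
    cv2.imwrite(f"pics/{c}0.png",snapshot(c)); i=camera_info(c); print(c,i['fov_y'],i['cx'],i['cy'],np.round(i['pose'],3).tolist())
    for l,z in(("window_left",.15),("window_right",.15),("paddle_left",.143),("paddle_right",.143),("press",0)):
        for r in tip_of(l,c)[:2]:
            px=np.array(r['centre'])*[560,420]; print(c,l,round(r['score'],2),px.round(1),atz(c,px,z).round(4))
s=observe(); print(s)
E
```

```text
pics
scene 42.081041993457355 277.5892139695979 207.774583699325 [[0.018, 0.701, -0.713, 1.77], [1.0, -0.011, 0.014, -0.023], [0.001, -0.713, -0.701, 1.276], [0.0, 0.0, 0.0, 1.0]]
scene window_left 0.78 [358.1 169.5] [0.4577 0.2571 0.15  ]
scene window_right 0.79 [233.  181.9] [ 0.5101 -0.1366  0.15  ]
scene window_right 0.7 [404.4 226.5] [0.7081 0.358  0.15  ]
scene paddle_left 0.7 [357.7 176.1] [0.4813 0.2535 0.143 ]
scene paddle_left 0.21 [298.2 247. ] [0.7743 0.0533 0.143 ]
scene paddle_right 0.64 [406.3 225.8] [0.6987 0.3664 0.143 ]
scene paddle_right 0.25 [394.1 208. ] [0.6257 0.3437 0.143 ]
scene press 0.98 [298.5 246. ] [0.6444 0.0639 0.    ]
top 53.13806381259466 272.44037751136665 213.32236258665682 [[-0.03, -0.996, 0.087, 0.445], [-0.999, 0.03, -0.012, 0.016], [0.01, -0.087, -0.996, 1.355], [0.0, 0.0, 0.0, 1.0]]
top window_left 0.81 [187.5 245.9] [0.4644 0.2468 0.15  ]
top window_right 0.74 [327.3 227.2] [ 0.5058 -0.1553  0.15  ]
top paddle_left 0.58 [186.6 242. ] [0.4758 0.2505 0.143 ]
top paddle_left 0.36 [147.1 245.8] [0.4684 0.3638 0.143 ]
top paddle_right 0.74 [321.8 226.6] [ 0.5085 -0.1403  0.143 ]
top press 0.96 [247.7 188.6] [0.6469 0.0776 0.    ]
top press 0.27 [150.6 249. ] [0.4604 0.3937 0.    ]
{'time': 0.6, 'joints': array([-1.51446413e+00,  5.27469438e-01,  1.43271737e+00, -1.50737339e-05,
        1.18141276e+00, -1.78461011e-01]), 'dq': array([ 0.00124595, -0.00017737, -0.00047392, -0.00053733,  0.00106923,
        0.00041664]), 'tau': array([ 1.67238341e-04, -4.39744842e+01, -1.76890951e+01,  6.32732199e-02,
        5.07415726e-02, -2.58697673e-05]), 'ee_pos': array([ 0.1454473 , -0.60780422,  0.22256165]), 'eef_rot': array([-3.14158337e+00,  1.24965440e-05,  2.34798933e-01]), 'wrist_force': array([ 0.0978818 , -0.35696708,  0.29110708]), 'wrist_torque': array([-0.0018098 ,  0.00267284, -0.04903754]), 'finger_gap': 1.002119118473427}
```

View pics/scene0.png

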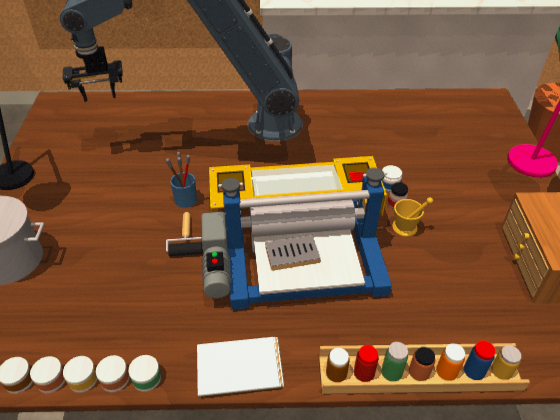

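View pics/top0.png

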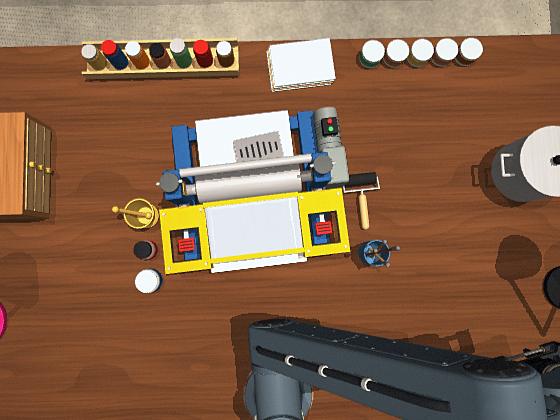

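```bash
python3 - <<'E'
import cv2,numpy as np
a=cv2.imread('pics/top0.png')
b=np.hstack([cv2.resize(a[195:295,140:235],None,fx=4,fy=4,interpolation=2),cv2.resize(a[180:280,280:375],None,fx=4,fy=4,interpolation=2)]); cv2.imwrite('pics/crop0.png',b)
E
```

```text
(no output)
```

View pics/crop0.png

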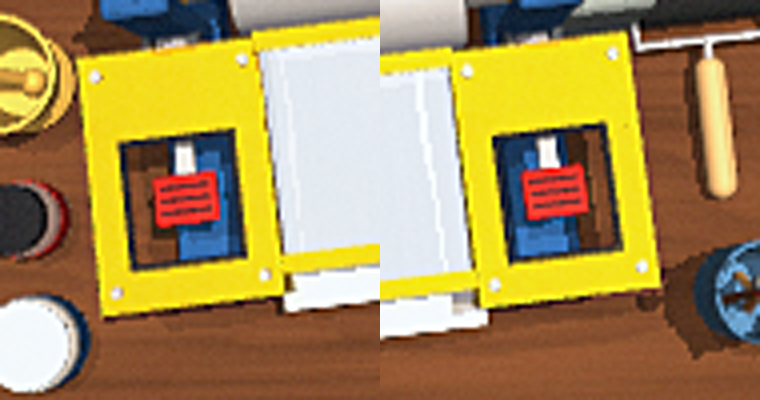

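The scene view shows the press with both windows, the left one near (357,172) and the right near (233,183). The top view shows the paddles at about (187,243) and (323,227), with the ink jar and tin close to the left housing. Next I'll fit the guard model to the corners read off the crop.

```bash
python3 - <<'E'
from h import *
from scipy.optimize import least_squares
L=lambda p:((p[0]+.5)/4-.5+140,(p[1]+.5)/4-.5+195)
Rr=lambda p:((p[0]-380+.5)/4-.5+280,(p[1]+.5)/4-.5+180)
wl=[L(p) for p in[(120,143),(235,128),(245,255),(133,270)]]
wr=[Rr(p) for p in[(493,138),(605,123),(622,248),(507,263)]]
w=lambda yc:[(-.118,yc+.037),(-.118,yc-.037),(-.202,yc-.037),(-.202,yc+.037)]
px=wl+wr+[L((80,60)),L((103,317)),L((285,292)),Rr((628,33)),Rr((660,287)),Rr((482,307))]
m=w(.2)+w(-.2)+[(-.05,.265),(-.235,.265),(-.235,.135),(-.05,-.265),(-.235,-.265),(-.235,-.135)]
W=np.array([atz("top",p,.15)[:2] for p in px]); m=np.array(m)
def T(v,q): c,s=np.cos(v[2]),np.sin(v[2]); return np.asarray(q)@np.array([[c,s],[-s,c]])+v[:2]
r=least_squares(lambda v:(T(v,m)-W).ravel(),[.65,.07,.1]); print(r.x,np.degrees(r.x[2])); print(((W-T(r.x,m))*1000).round(1).tolist())
for n,i in(("L",0),("R",4)): print(n,"corner mean",W[i:i+4].mean(0).round(4),"model",T(r.x,[-.16,.2 if n=="L" else -.2]).round(4))
# red paddles
for c in("top","scene"):
    a=cv2.imread(f"pics/{c}0.png"); hsv=cv2.cvtColor(a,cv2.COLOR_BGR2HSV)
    k=(((hsv[...,0]<8)|(hsv[...,0]>172))&(hsv[...,1]>170)&(hsv[...,2]>120)).astype(np.uint8)
    n,l,st,ce=cv2.connectedComponentsWithStats(k)
    for s,q in zip(st[1:],ce[1:]):
        if s[4]>15: print(c,s,q.round(1),atz(c,q,.143).round(4))
s=observe(); print(s['time'])
E
```

```text
[0.64583367 0.06760695 0.08886468] 5.091570841568856
[[3.1, 4.1], [4.8, -4.6], [-2.3, -2.9], [-3.9, 3.1], [2.5, 4.5], [4.4, -3.1], [-2.3, -3.9], [-3.9, 5.3], [-1.6, -1.7], [-1.1, -0.3], [1.0, -0.0], [-0.8, -0.8], [-0.5, 0.9], [0.7, -0.6]]
L corner mean [0.4691 0.2526] model [0.4687 0.2526]
R corner mean [ 0.5044 -0.1451] model [ 0.5042 -0.1458]
top [101  40  15  14 171] [108.   46.7] [1.066  0.4776 0.143 ]
top [193  40  16  14 179] [200.4  46.5] [1.0593 0.2018 0.143 ]
top [327 118   5   6  20] [329.4 120.6] [ 0.8215 -0.1755  0.143 ]
top [315 221  17  14 156] [323.5 227.5] [ 0.5056 -0.1451  0.143 ]
top [178 238  17  14 157] [186.  244.4] [0.469  0.2524 0.143 ]
scene [184 164   3  18  26] [185.  172.5] [ 0.4552 -0.291   0.143 ]
scene [350 171  14  10 115] [356.3 175.7] [0.4793 0.2495 0.143 ]
scene [212 258   5   6  22] [214.1 260.5] [ 0.819  -0.1753  0.143 ]
scene [475 340  20  20 308] [484.6 349.4] [1.1001 0.4757 0.143 ]
scene [357 344  22  23 357] [367.5 355.4] [1.1111 0.1991 0.143 ]
0.6
```

Fitted window and paddle centres are left (0.469, 0.2525) and right (0.504, -0.1455), with a press yaw of 0.089. The networks agree to within about 1 cm and the colour blobs to within 1 mm in the top view. I'll turn the jaws along the press x axis so the gripper body stays off the screen, close the fingers and rise.

```bash
python3 -m inch '[[0,0,0,-0.03,-0.178],[0,0,0,-0.03,-0.178],[0,0,0,-0.03,-0.178],[0,0,0,-0.02,-0.178],[0,0,0,0,-0.178]]'; python3 -m inch '[[0,0,0,0,-0.178],[0,0,0,0,-0.178],[0,0,0,0,-0.178],[0,0,0,0,0]]'
cat >> h.py <<'E'
TG={'L':np.array([.469,.2525]),'R':np.array([.504,-.1455])}
for k in TG: TG[k]=TG[k]-.005*np.array([np.cos(.089),np.sin(.089)])
def rel(k):
    s=observe(); p=s['ee_pos']; M=R.from_euler('xyz',s['eef_rot']).as_matrix(); d=M.T@(np.append(TG[k],p[2])-p)
    print(k,'t',s['time'],'p',p.round(4),'rpy',s['eef_rot'].round(4),'toolshift',d.round(4),'yawturn',round(-(.089+np.pi/2-s['eef_rot'][2]),4),'F',s['wrist_force'].round(1),'gap',round(s['finger_gap'],3))
E
python3 -c "
from h import *
rel('R')"
```

```text
time: 1.23
ee_pos: [0.1455, -0.6089, 0.3351]
eef_rot: [3.139, 0.004, 1.131]
wrist_force: [-0.1, 0.0, -0.1]
finger_gap: 0.514
time: 1.72
ee_pos: [0.1454, -0.6077, 0.3325]
eef_rot: [3.142, -0.0, 1.657]
wrist_force: [0.0, -0.9, -0.6]
finger_gap: 0.066
R t 1.725 p [ 0.1454 -0.6077  0.3325] rpy [ 3.1416e+00 -1.0000e-04  1.6567e+00] toolshift [4.297e-01 3.919e-01 1.000e-04] yawturn -0.0031 F [ 0.  -0.9 -0.6] gap 0.066
```

```bash
python3 -m inch '[[0,0.043,0.039,0,-0.003],[0,0.043,0.039,0,0],[0,0.043,0.039,0,0],[0,0.043,0.039,0,0],[0,0.043,0.039,0,0]]'; python3 -m inch '[[0,0.043,0.039,0,0],[0,0.043,0.039,0,0],[0,0.043,0.039,0,0],[0,0.043,0.039,0,0],[0,0.02,0.02,0,0]]';python3 -m inch '[[0,0,0,0,0],[0,0,0,0,0]]'
python3 -c "
from h import *
rel('R')"
```

```text
time: 2.35
ee_pos: [0.3212, -0.3746, 0.3328]
eef_rot: [3.141, 0.001, 1.658]
wrist_force: [0.6, -0.8, -0.3]
finger_gap: 0.005
time: 2.98
ee_pos: [0.4793, -0.1663, 0.3328]
eef_rot: [3.141, -0.0, 1.661]
wrist_force: [-0.2, -0.3, 0.7]
finger_gap: 0.008
time: 3.22
ee_pos: [0.4777, -0.1693, 0.3325]
eef_rot: [-3.141, 0.0, 1.66]
wrist_force: [0.1, -1.1, -0.5]
finger_gap: 0.007
R t 3.225 p [ 0.4777 -0.1693  0.3325] rpy [-3.1410e+00  4.0000e-04  1.6604e+00] toolshift [ 0.0213  0.0234 -0.    ] yawturn 0.0006 F [ 0.1 -1.1 -0.5] gap 0.007
```

Moving over the right window and down to about z = 0.205.

```bash
python3 -m inch '[[0,0.0213,0.0234,0,0],[0,0,0,0.04,0],[0,0,0,0.05,0],[0,0,0,0.038,0],[0,0,0,0,0]]'
python3 - <<'E'
from h import *
a=snapshot("top");b=snapshot("scene"); rel('R')
p=observe()['ee_pos']
print(proj("top",p),proj("scene",p))
cv2.imwrite("pics/r1.png",np.hstack([cv2.resize(a[160:280,270:390],None,fx=3.3,fy=3.3),cv2.resize(b[110:230,170:290],None,fx=3.3,fy=3.3)]))
E
```

```text
time: 3.85
ee_pos: [0.4968, -0.1458, 0.2022]
eef_rot: [-3.135, -0.004, 1.659]
wrist_force: [-0.7, -0.2, 0.5]
finger_gap: 0.006
R t 3.95 p [ 0.4997 -0.1469  0.2054] rpy [3.1407e+00 8.0000e-04 1.6597e+00] toolshift [ 0.001  -0.0006 -0.    ] yawturn -0.0001 F [ 0.3  0.6 -0.4] gap 0.003
[327.18150035 228.4301174 ] [228.73007676 166.01451599]
```

View pics/r1.png

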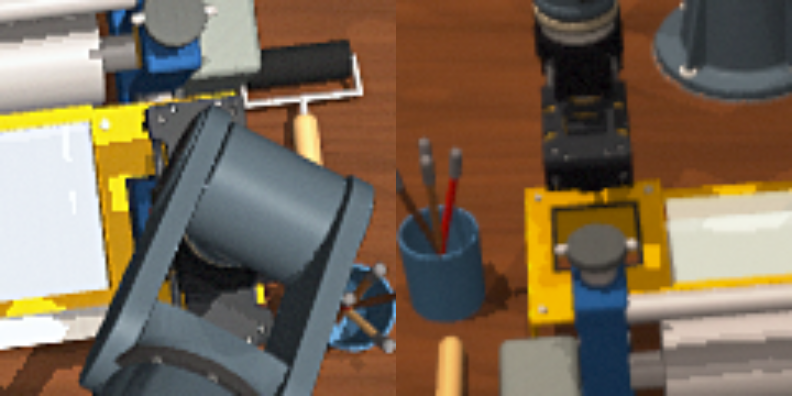

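The top view is hidden by the wrist. In the scene view the closed fingers hang above the right window at about (228,166), and the brushes stand clear of the gripper. Going down.

```bash
python3 -m inch '[[0,0.001,0,0.02,0],[0,0,0,0.015,0],[0,0,0,0.01,0],[0,0,0,0.008,0],[0,0,0,0,0]]'; python3 -m inch '[[0,0,0,0.008,0],[0,0,0,0.006,0],[0,0,0,0.006,0],[0,0,0,0.006,0],[0,0,0,0,0]]'
python3 - <<'E'
from h import *
b=snapshot("scene"); rel('R')
cv2.imwrite("pics/r2.png",cv2.resize(b[110:230,170:290],None,fx=4,fy=4))
E
```

```text
time: 4.58
ee_pos: [0.4991, -0.1445, 0.1512]
eef_rot: [-3.141, -0.001, 1.662]
wrist_force: [0.8, -0.1, 0.3]
finger_gap: 0.005
time: 5.2
ee_pos: [0.4988, -0.1447, 0.1253]
eef_rot: [-3.141, -0.0, 1.662]
wrist_force: [-0.2, 0.5, -0.2]
finger_gap: 0.007
R t 5.25 p [ 0.4992 -0.1446  0.1254] rpy [-3.1416e+00 -2.0000e-04  1.6615e+00] toolshift [-0.0014 -0.0003 -0.    ] yawturn 0.0017 F [ 0.4 -0.1 -0.4] gap 0.008
```

View pics/r2.png

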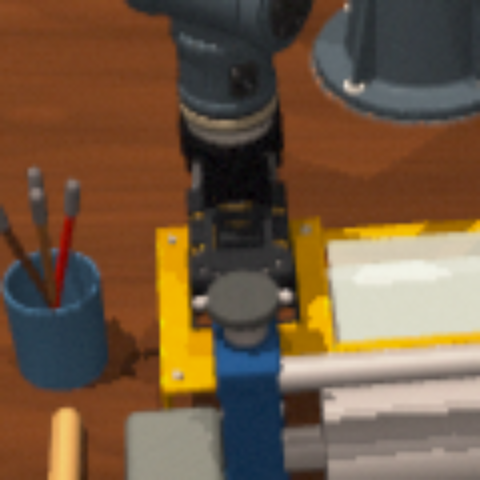

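No force showed at z = 0.125, so the paddle either gave way easily or started lower. I'll keep going in small steps and watch the force.

```bash
for i in 1; do python3 -m inch '[[0,0,0,0.004,0]]'; python3 -m inch '[[0,0,0,0.004,0]]';python3 -m inch '[[0,0,0,0.003,0]]';python3 -m inch '[[0,0,0,0.002,0]]';python3 -m inch '[[0,0,0,0,0]]'; done
```

```text
time: 5.38
ee_pos: [0.4993, -0.1446, 0.122]
eef_rot: [3.141, 0.0, 1.662]
wrist_force: [-1.9, -1.0, 7.4]
finger_gap: 0.004
time: 5.5
ee_pos: [0.4993, -0.1446, 0.118]
eef_rot: [3.141, 0.0, 1.662]
wrist_force: [-2.2, 0.6, 6.1]
finger_gap: 0.003
time: 5.62
ee_pos: [0.4994, -0.1446, 0.115]
eef_rot: [3.141, 0.0, 1.662]
wrist_force: [-1.9, 0.5, 7.3]
finger_gap: 0.003
time: 5.75
ee_pos: [0.4995, -0.1446, 0.1131]
eef_rot: [3.141, 0.0, 1.662]
wrist_force: [-2.9, 0.4, 12.0]
finger_gap: 0.01
time: 5.88
ee_pos: [0.4995, -0.1446, 0.1132]
eef_rot: [3.141, 0.0, 1.662]
wrist_force: [-2.5, 0.5, 6.3]
finger_gap: 0.008
```

The paddle moves at about 7 N. I'll press on until the stop shows as a steep rise in force.

```bash
python3 -m inch '[[0,0,0,0.0015,0]]'; python3 -m inch '[[0,0,0,0.0015,0]]'
```

```text
time: 6.0
ee_pos: [0.4996, -0.1446, 0.1127]
eef_rot: [3.141, 0.001, 1.662]
wrist_force: [-5.0, 1.6, 23.0]
finger_gap: 0.002
time: 6.12
ee_pos: [0.4997, -0.1447, 0.1125]
eef_rot: [3.14, 0.001, 1.662]
wrist_force: [-7.7, 2.1, 32.8]
finger_gap: 0.006
```

It's on the stop: 33 N with z stuck at 0.1125. Now straight up and out.

```bash
python3 -m inch '[[0,0,0,-0.006,0],[0,0,0,-0.015,0],[0,0,0,-0.03,0],[0,0,0,-0.04,0],[0,0,0,-0.05,0]]'; python3 -m inch '[[0,0,0,-0.06,0],[0,0,0,-0.02,0],[0,0,0,0,0]]'
python3 -c "
from h import *
rel('L')"
```

```text
time: 6.75
ee_pos: [0.4988, -0.1442, 0.2513]
eef_rot: [-3.14, -0.001, 1.662]
wrist_force: [-0.0, 0.0, 0.2]
finger_gap: 0.005
time: 7.12
ee_pos: [0.5003, -0.1449, 0.3326]
eef_rot: [3.137, 0.003, 1.662]
wrist_force: [0.4, 0.1, -0.5]
finger_gap: 0.006
L t 7.125 p [ 0.5003 -0.1449  0.3326] rpy [3.1374e+00 2.6000e-03 1.6620e+00] toolshift [ 0.3986  0.     -0.001 ] yawturn 0.0022 F [ 0.4  0.1 -0.5] gap 0.006
```

```bash
python3 -m inch '[[0,0.05,0,0,0],[0,0.057,0,0,0],[0,0.057,0,0,0],[0,0.057,0,0,0],[0,0.057,0,0,0]]'; python3 -m inch '[[0,0.057,0,0,0],[0,0.04,0,0,0],[0,0.02,0,0,0],[0,0,0,0,0]]'
python3 - <<'E'
from h import *
a=snapshot("top"); rel('L')
cv2.imwrite("pics/l1.png",a)
cv2.imwrite("pics/l1c.png",cv2.resize(a[180:280,280:375],None,fx=5,fy=5))
E
```

```text
time: 7.75
ee_pos: [0.4727, 0.134, 0.3287]
eef_rot: [-3.138, -0.0, 1.662]
wrist_force: [0.8, 0.3, -0.5]
finger_gap: 0.006
time: 8.25
ee_pos: [0.4621, 0.2496, 0.3286]
eef_rot: [-3.138, 0.001, 1.665]
wrist_force: [0.5, -0.2, -0.7]
finger_gap: 0.004
L t 8.3 p [0.4625 0.2487 0.3289] rpy [-3.1383e+00  1.2000e-03  1.6633e+00] toolshift [ 0.0032  0.0018 -0.    ] yawturn 0.0035 F [-0.4 -0.3  0.6] gap 0.008
```

View pics/l1c.png

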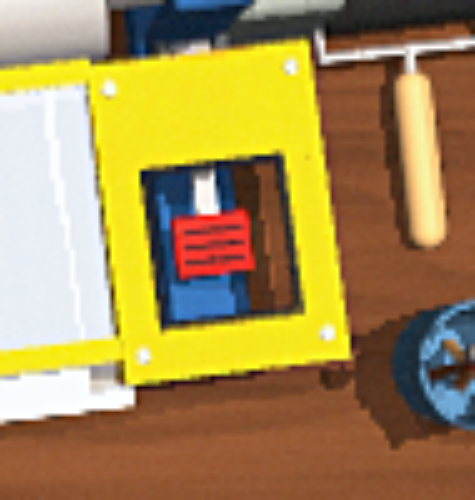

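The right paddle, now at about (323,229), sits lower and further left than before. The cup and brayer have not moved. Now the left window.

```bash
python3 -m inch '[[0,0.0032,0.0018,0.03,0.0035],[0,0,0,0.05,0],[0,0,0,0.04,0],[0,0,0,0,0],[0,0,0,0,0]]'
python3 - <<'E'
from h import *
b=snapshot("scene"); rel('L')
cv2.imwrite("pics/l2.png",cv2.resize(b[100:240,290:450],None,fx=4,fy=4))
E
```

```text
time: 8.93
ee_pos: [0.4661, 0.2517, 0.2116]
eef_rot: [3.14, -0.0, 1.657]
wrist_force: [0.2, -0.2, -0.4]
finger_gap: 0.008
L t 8.975 p [0.4664 0.252  0.2122] rpy [ 3.1383e+00 -6.0000e-04  1.6574e+00] toolshift [ 0.0003 -0.0024 -0.    ] yawturn -0.0024 F [-0.6  0.4 -0. ] gap 0.003
```

View pics/l2.png

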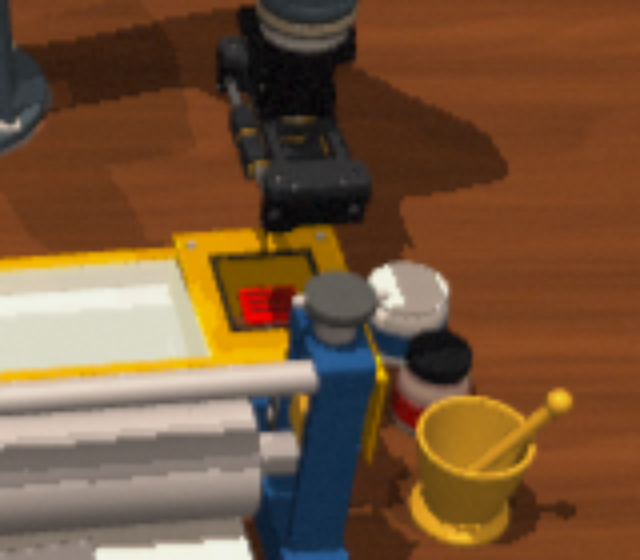

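The fingers are above the left window, and the paddle below at about (357,176) is still up. Descending.

```bash
python3 -m inch '[[0,0,-0.002,0.02,0],[0,0,0,0.02,0],[0,0,0,0.01,0],[0,0,0,0.008,0],[0,0,0,0,0]]'; python3 -m inch '[[0,0,0,0.007,0],[0,0,0,0.006,0]]'; python3 -m inch '[[0,0,0,0.006,0],[0,0,0,0.006,0]]';  python3 -m inch '[[0,0,0,0.006,0],[0,0,0,0.005,0]]'; python3 -m inch '[[0,0,0,0.003,0]]';  python3 -m inch '[[0,0,0,0.002,0]]'
```

```text
time: 9.6
ee_pos: [0.4632, 0.252, 0.1527]
eef_rot: [3.141, -0.0, 1.658]
wrist_force: [-0.3, -0.5, 0.2]
finger_gap: 0.003
time: 9.85
ee_pos: [0.4631, 0.2521, 0.1395]
eef_rot: [3.141, -0.0, 1.658]
wrist_force: [-0.0, 0.1, 6.4]
finger_gap: 0.006
time: 10.1
ee_pos: [0.4619, 0.2519, 0.1277]
eef_rot: [-3.14, 0.0, 1.658]
wrist_force: [-2.8, -0.8, 6.4]
finger_gap: 0.003
time: 10.35
ee_pos: [0.4617, 0.252, 0.1167]
eef_rot: [-3.139, 0.0, 1.658]
wrist_force: [-3.4, 0.3, 6.2]
finger_gap: 0.002
time: 10.48
ee_pos: [0.4619, 0.2519, 0.1137]
eef_rot: [-3.14, 0.0, 1.658]
wrist_force: [-3.1, -0.1, 6.0]
finger_gap: 0.002
time: 10.6
ee_pos: [0.462, 0.252, 0.1126]
eef_rot: [-3.14, 0.0, 1.658]
wrist_force: [-6.0, -1.4, 22.5]
finger_gap: 0.006
```

```bash
python3 -m inch '[[0,0,0,0.0015,0],[0,0,0,0,0]]'; python3 -m inch '[[0,0,0,-0.006,0],[0,0,0,-0.015,0],[0,0,0,-0.03,0],[0,0,0,-0.04,0],[0,0,0,-0.05,0]]'; python3 -m inch '[[0,0,0,-0.06,0],[0,0,0,-0.02,0],[0,-0.05,0,0,0],[0,-0.057,0,0,0],[0,-0.057,0,0,0]]'; python3 -m inch '[[0,-0.03,0,0,0],[0,0,0,0,0],[0,0,0,0,0]]'
python3 - <<'E'
from h import *
a=snapshot("top");b=snapshot("scene"); rel('L')
cv2.imwrite("pics/e1.png",np.hstack([cv2.resize(a[195:295,140:235],None,fx=4,fy=4,interpolation=2),cv2.resize(a[180:280,280:375],None,fx=4,fy=4,interpolation=2)]))
cv2.imwrite("pics/e2.png",b)
for c,im in(("top",a),("scene",b)):
    hsv=cv2.cvtColor(im,cv2.COLOR_BGR2HSV)
    k=(((hsv[...,0]<8)|(hsv[...,0]>172))&(hsv[...,1]>170)&(hsv[...,2]>120)).astype(np.uint8)
    n,l,st,ce=cv2.connectedComponentsWithStats(k)
    for s,q in zip(st[1:],ce[1:]):
        if s[4]>15: print(c,s,q.round(1))
# expected paddle pixel up/down
c,s_=np.cos(.089),np.sin(.089)
for k in TG:
    w=TG[k]+.005*np.array([c,s_])
    for z in(.143,.113): print(k,z,proj("top",np.append(w,z)).round(1),proj("scene",np.append(w,z)).round(1))
E
```

```text
time: 10.85
ee_pos: [0.462, 0.252, 0.1125]
eef_rot: [-3.141, 0.0, 1.659]
wrist_force: [-5.8, -2.0, 21.3]
finger_gap: -0.0
time: 11.48
ee_pos: [0.4624, 0.2517, 0.2519]
eef_rot: [-3.139, 0.0, 1.658]
wrist_force: [-0.1, 0.4, -0.5]
finger_gap: 0.006
time: 12.1
ee_pos: [0.4773, 0.0872, 0.3316]
eef_rot: [3.141, 0.0, 1.659]
wrist_force: [1.4, 0.6, -0.2]
finger_gap: 0.005
time: 12.48
ee_pos: [0.4797, 0.0593, 0.3312]
eef_rot: [-3.141, -0.001, 1.658]
wrist_force: [0.7, -0.6, -0.7]
finger_gap: 0.005
L t 12.575 p [0.4797 0.0598 0.3311] rpy [-3.1415e+00 -5.0000e-04  1.6598e+00] toolshift [1.929e-01 1.500e-03 1.000e-04] yawturn -0.0 F [0.2 0.3 1. ] gap 0.009
top [101  40  15  15 173] [108.   46.7]
top [193  40  17  14 182] [200.5  46.6]
top [327 118   5   6  20] [329.4 120.6]
top [314 222  17  14 151] [322.1 228.2]
top [180 239  16  13 146] [187.4 244.7]
scene [184 164   4  17  26] [185.1 171.9]
scene [356 178   6   3  16] [358.8 179.1]
scene [212 258   5   6  22] [214.1 260.5]
scene [475 340  20  20 307] [484.6 349.4]
scene [358 344  21  24 360] [367.4 355.5]
L 0.143 [185.9 244.4] [356.9 173.5]
L 0.113 [187.9 244.5] [355.9 180.6]
R 0.143 [323.6 228.1] [230.3 182.3]
R 0.113 [322.3 228.6] [230.9 189.4]
```

View pics/e1.png

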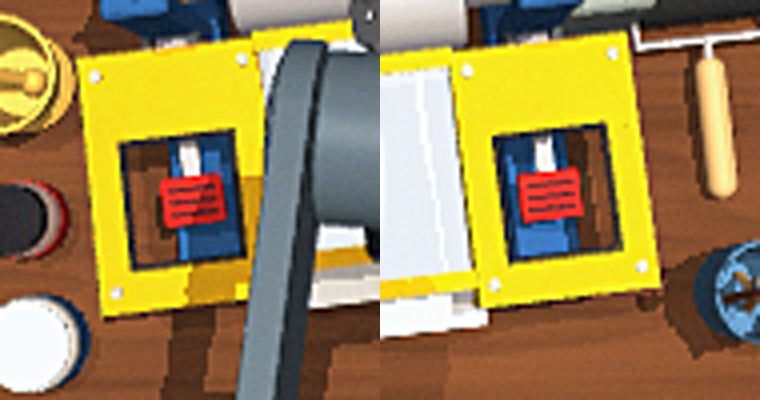

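View pics/e2.png

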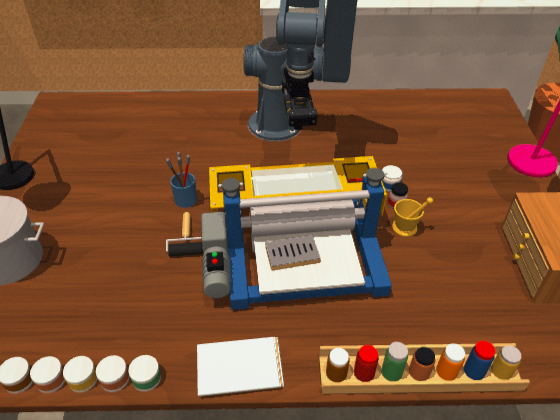

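The paddles now show at (187.4,244.7) and (322.1,228.2). That matches the positions predicted for "on the stop", (187.9,244.5) and (322.3,228.6), and both shifted symmetrically. The other objects look unmoved and the gripper hangs clear above the press. Handing in.

```bash
python3 -c "
from h import *
print(sign_off()); print(observe()['time'])"
```

```text
the job is handed in; nothing more can be done
None
the job is handed in; nothing more can be done
```

I pressed both red paddles down onto their stops with the closed fingertips through the guard windows, then came out and handed the job in at about 12.6 s of the 45 s allowed.

- **Levers:** each paddle moved at about 6–7 N. At the stop, z held at 0.1125 m, which is 37.5 mm below the guard's top face, while the force rose to 33 N on the right and 22 N on the left. In the last top view both paddles were within about 0.5 px of where they should appear at the stop.
- **Guard:** I saw no force reading that suggested contact with the guard or screen, but contact was not measured directly.
- **Bystanders:** none looks moved in the last pictures. The arm hides a small part of the top view.
- **Robot at the end:** the gripper hung free at z = 0.33 m with only sensor noise on the wrist.
- **Readings that disagreed:**
  - The right paddle showed no force when I paused at z = 0.125 m. It moved at 7 N as soon as I went on.
  - Some network detections were off by about 1 cm or named the wrong object, so I aimed by my own fit to the window corners and the red paddles.
  - The last scene-camera view of the left paddle was mostly hidden, so it was only a weak check. The right paddle was not visible in that view.

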